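# Hang the long probe over the beaker

### The job

Take the long-stemmed probe out of the white rack and lower its steel stem through the eye of the stand that has the beaker under it, until the probe's collar rests flat on the eye and it hangs there upright. Do not drop it in, and leave the short probe and the beaker where they are.

Things in the scene. Friction and masses are not known exactly. Their poses are not given: they have to be found in the camera images.
- probe_grip (a point): Mid-handle of the long probe (loose, about 0.1 kg, z up along its axis). Black handle 22 mm diameter, 64 tall; under it a grey collar disc, 52 diameter, 4 thick; then a steel stem 10 diameter, 85 long. This point is 36 mm above the collar's underside, 121 above the stem's tip. It starts upright in a 20 mm hole of a fixed white rack (70 x 170 mm, 105 tall, open-sided), collar on the rack's top.
- short_probe_grip (a point): Mid-handle of the short probe (loose, leave alone): same collar and diameters, but handle only 36 mm tall and stem 40 long. This point is 22 mm above the collar's underside. It stands in the same rack's other hole, about 90 mm from the long probe along the rack's length; either may be left or right.
- stand_eye (a point): Centre of the top face of the eye over the beaker: a fixed level steel ring, inner diameter 28 mm, outer 42, 10 thick, top 140 above the table; z up. A rod along its +y joins it to a 12 mm post, 90 mm from the centre, post top 160 above the table. Grey base plate 110 x 155 mm, 10 thick. A second stand just like it has nothing under its eye.
- beaker_center (a point): Centre, half-way up, of the white porcelain beaker (loose, leave alone): rim diameter 72 mm, 80 tall, open on top. It stands on the base plate under stand_eye, rim 90 mm above the table, so the seated stem hangs inside it without touching.
Not all that is in view belongs to the job. Leave any blue, green or orange look-alike of the part that bears stand_eye alone.

How it is judged:
At the end, for the whole second after the job is handed in: The long probe is at rest with its stem through the eye over the beaker and its collar resting on the eye: the handle's centre 31 to 41 mm above the eye's top (36 when seated), within 16 mm of the eye's axis, upright within 8 degrees (horizontal distance between probe_grip and stand_eye below 0.016 m and z of probe_grip in the frame of stand_eye between 0.031 and 0.041 m and angle between probe_grip's own z axis and vertical below 0.14 rad and linear speed of probe below 0.02 m/s); the robot touches nothing.
It fails at once if the long probe is dropped (moves faster than 0.6 m/s while the fingers do not touch it: a fall of about 2 cm) (linear speed of probe above 0.6 m/s and contact force between the fingers and probe below 0.01 N).
It fails at once if the short probe is moved by more than 30 mm (distance of short_probe_grip from where it was at the start of the episode above 0.03 m).
It fails at once if the beaker is moved by more than 25 mm (distance of beaker_center from where it was at the start of the episode above 0.025 m).
It also fails if it takes over 58 s, if anything falls off the work surface, if the arm or the gripper's body presses on something with over 40 N, if the wrist force passes 120 N, or if a joint passes its speed limit or range.

### The arm

A 7-joint arm with a two-finger parallel gripper is mounted at the origin on the work surface. World frame = base frame: x ahead of the robot, y to its left, z up, the work surface at z = 0. Lengths are in m, angles in rad, forces in N, time in s.
With the tool pointing down it reaches from about 0.425 to 0.95 m from the base axis. Payload 4.7 kg.
Tool frame: the origin (TCP) lies at the very end of the fingers, on their centre line; the grasp point (between the pads) lies 19 mm behind it (robot.tcp_to_grasp is the distance from the TCP to the grasp point, in m); z points along the fingers, y is the direction in which the jaws open and shut (so a half turn about z gives the same grasp; the last joint's range is limited). The gripper opens to 87 mm and grips with 3 to 60 N. Pads are 19 mm wide; open, the fingers measure 117 mm over their backs; the gripper's body (75 mm by 190 mm) begins 51 mm behind the grasp point.
Start: joints at [1.209, 0.469, -0.049, 1.532, 0.024, 1.141, -0.082], TCP at [0.221, -0.638, 0.223] pointing down, gripper open.
Joint ranges: [-2.59, 2.59], [-0.33, 1.99], [-1.39, 1.29], [0.1, 2.45], [-1.04, 4.18], [0.21, 1.99], [-2.66, 2.66]. Speed limits (rad/s): [2.57, 2.57, 3.14, 3.14, 3.14, 3.14, 3.14].

### API

Orientations are given as a unit quaternion [x, y, z, w].
In Python, from station import robot gives the robot as it stands.
- The arm moves only by the shell command python3 -m jog 'ROWS' [FORCE]. ROWS is JSON, a list of rows, each a list of 7 numbers: the turn, a rotation vector about the world's x, y, z in degrees, then the shift along the world's x, y, z in mm, then the closure, from 0 (fully open) to 1 (shut). A call has exactly 8 rows; each row is the pose to reach, as a shift and turn from the pose measured when the call began; what a row does not reach only later rows make up. A row lasts 1/8 s, in which the tool goes at most 62.5 mm and 10.7 degrees, less where a joint would pass 70% of its speed; a pose out of reach is approached as far as the arm can. A call with a gripper value outside its range is refused whole. The fingers move at their own pace and stop on an object; FORCE is the grip in N (left out, the last holds). Time passes only in rows, so rows that repeat a pose let the fingers close, or fill a call up. It gives the time, the measured TCP pose, the force and the opening at its end, in the units of the state.
- robot.read_state(): the state, without advancing time (a new reading comes with each control period).
- robot.get_image(name): name is "scene" or "top" or "wrist"; returns (picture, depth): 384x512x3 uint8, red, green, blue; 384x512 float32, m along the optical axis (not along the pixel's ray), 0 where there is no reading.
- robot.calibration(name): a dict with "camera_matrix" (3x3 intrinsics, pixels), "world_from_camera" (4x4, takes a point from camera to world coordinates). Camera axes: x right, y up, looking along -z (the intrinsics and any distortion apply to the point x, -y, -z); pixel columns grow to the right and rows downward; lengths in m; the calibration is good to about 2 mm. A picture is of the moment at which its call begins: read the wrist's pose just before it. calibration takes no time and is no camera call; for the wrist camera it gives the pose at the moment of the call.
- robot.job_done(): hands the job in, once; it reports no verdict.
The state is a dict: "t": time; "qpos": joint angles; "qvel": joint speeds; "joint_torque": joint torques, N m; "tcp_pos": TCP position; "orientation": TCP orientation; "wrist_force": force on the tool from outside, world axes, zero at the start; "wrist_torque": the same for the moment, N m; "width": opening from 0.0 (shut) to 1.0 (fully open).
Only numpy, scipy, OpenCV 4.12 (cv2) and the standard library are available. Lean on these libraries where they do the work, as an engineer would, in place of code of your own. Each camera call takes 0.05 s, during which the arm holds its last target. There are 200 camera calls.

## Working session

There is one attempt and no reset: what is moved stays moved. The work goes in short steps, Python scripts to look and compute and a shell command to move; the robot and the scene stay as the last step left them, time stands still between calls to the robot, and variables do not carry over. Pictures are saved under pics/ and viewed, about 8 in all and at most 12, crops included, and the job is handed in when it is done.

```bash
mkdir -p pics; ls
cat > h.py <<'E'
import numpy as np, cv2
from station import robot
def cap(n):
    K=robot.calibration(n); im,d=robot.get_image(n)
    M=np.array(K["camera_matrix"]);T=np.array(K["world_from_camera"])
    v,u=np.mgrid[:384,:512]
    P=np.stack([(u-M[0,2])/M[0,0]*d,-(v-M[1,2])/M[1,1]*d,-d],-1)
    W=P@T[:3,:3].T+T[:3,3]; W[d==0]=np.nan
    return im,W,K
def save(im,f): cv2.imwrite("pics/"+f,im[...,::-1])
E
python3 - <<'E'
from h import *
s=robot.read_state();print(s)
for n in("scene","top"):
    im,W,K=cap(n); save(im,n+"0.png"); np.savez(n+"0.npz",im=im,W=W,T=K["world_from_camera"],M=K["camera_matrix"])
    print({k:v for k,v in K.items()})
E
```

```text
pics
{'t': 0.0, 'qpos': array([ 1.20911802,  0.4694192 , -0.04862735,  1.53369617,  0.02412726,
        1.14097266, -0.0822993 ]), 'qvel': array([ 0.00143146, -0.00155988,  0.00041587, -0.00063273, -0.00181795,
        0.00018239, -0.00247806]), 'joint_torque': array([-1.46304278e-04, -5.07969832e+01, -8.04264005e-02, -2.36153179e+01,
       -6.12318981e-02,  3.79505055e-02,  1.86127431e-04]), 'tcp_pos': array([ 0.22032926, -0.63739865,  0.22151357]), 'orientation': array([ 9.86182763e-01,  1.65658224e-01, -1.97137237e-04, -9.33676947e-04]), 'wrist_force': array([ 0.06041474,  0.41664617, -0.78776707]), 'wrist_torque': array([-0.03404917,  0.01316076, -0.02313094]), 'width': 0.9968945543292483}
{'camera_matrix': array([[415.99779367,   0.        , 255.0416074 ],
       [  0.        , 415.99779367, 184.64222596],
       [  0.        ,   0.        ,   1.        ]]), 'world_from_camera': array([[-0.50142061, -0.71866337,  0.48176793,  0.95346307],
       [ 0.86519198, -0.41938174,  0.27488505,  0.15109031],
       [ 0.00449486,  0.55465478,  0.83206843,  0.95155242],
       [ 0.        ,  0.        ,  0.        ,  1.        ]])}
{'camera_matrix': array([[477.60119139,   0.        , 251.9339333 ],
       [  0.        , 477.60119139, 198.30952301],
       [  0.        ,   0.        ,   1.        ]]), 'world_from_camera': array([[-0.01910729,  0.99835413, -0.05407344,  0.35059445],
       [-0.99968   , -0.01997344, -0.01552312, -0.1188213 ],
       [-0.0165776 ,  0.05375953,  0.99841629,  1.44903511],
       [ 0.        ,  0.        ,  0.        ,  1.        ]])}
```

View pics/scene0.png

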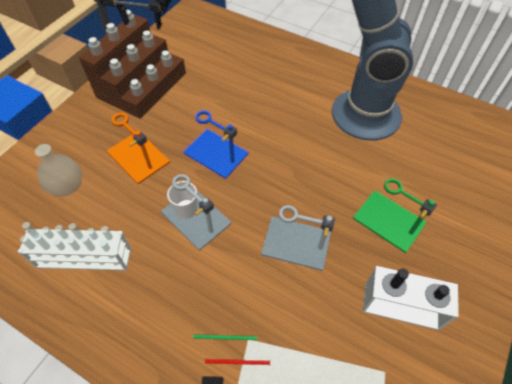

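View pics/top0.png

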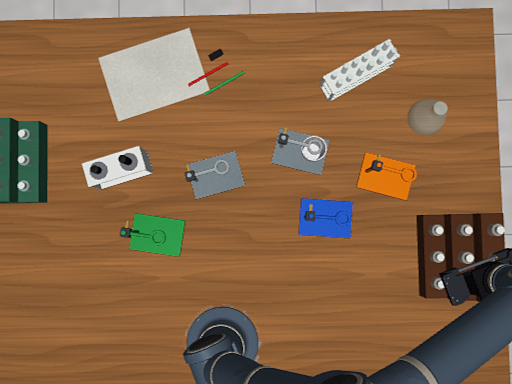

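The scene view shows the rack with the long probe at about (398,280) and the short one at (440,293). The beaker and its eye are at (182,188). In the top view the long probe is at about (125,158), the short one at (98,170) and the eye over the beaker at (313,148).

Run:
```python
import numpy as np,cv2
for n,boxes in(("scene",dict(rack=(360,255,465,330),eye=(160,165,220,225))),("top",dict(rack=(78,140,155,192),eye=(270,125,332,178)))):
    D=np.load(n+"0.npz");W=D["W"]
    for b,(x0,y0,x1,y1) in boxes.items():
        w=W[y0:y1,x0:x1].reshape(-1,3); w=w[~np.isnan(w[:,0])]
        print(n,b,np.histogram(w[:,2],np.arange(0,.2,.01))[0])
        def show(lab,m):
            p=w[m]
            if len(p)>4:
                c,r=cv2.minEnclosingCircle((p[:,:2]*1000).astype(np.float32))
                print(' ',lab,len(p),'mean',p.mean(0).round(4),'circ',np.round(c,1),round(r,1))
        if b=="rack":
            z=w[:,2]
            hi=w[z>.155]; 
            if len(hi): show('long',(z>.155))
            lc=hi[:,:2].mean(0)
            far=np.linalg.norm(w[:,:2]-lc,axis=1)>.05
            show('longtop',z>.165); show('short',far&(z>.125)&(z<.155))
            show('racktop',(z>.1)&(z<.112))
            print(cv2.minAreaRect((w[(z>.098)&(z<.115),:2]*1000).astype(np.float32)))
        else:
            z=w[:,2]; show('eye/rod',(z>.128)&(z<.146)); show('posttop',z>.15); show('beaker rim',(z>.08)&(z<.096))
    if n=="top":
        c=cv2.resize(D["im"][120:200,75:335],None,fx=3,fy=3,interpolation=cv2.INTER_CUBIC);cv2.imwrite("pics/c1.png",c[...,::-1])
```

```text
scene rack [3575  446   48   55   53   48   52   44   38   51 1956  426   56   58
  124   24   30   96    0]
  long 139 mean [0.5391 0.2512 0.1705] circ [536.3 251.2] 11.6
  longtop 107 mean [0.5378 0.2514 0.1734] circ [536.  251.9] 11.2
  short 144 mean [0.5161 0.3364 0.1419] circ [513.3 337.5] 11.8
  racktop 2254 mean [0.5284 0.2959 0.1071] circ [524.2 295.2] 91.7
((523.8580932617188, 295.2257385253906), (71.98628234863281, 171.35565185546875), 16.28687286376953)
scene eye [1357  563   73   87   95   95   78   93  130   79    8    3    8  174
  218   21   15    0    0]
  eye/rod 332 mean [ 0.5759 -0.2361  0.1391] circ [ 573.4 -231.6] 62.1
  posttop 36 mean [ 0.5875 -0.1842  0.1579] circ [ 585.8 -183.9] 10.3
  beaker rim 204 mean [ 0.5694 -0.2701  0.0875] circ [ 574.3 -245. ] 66.8
top rack [1334  107   18   21   21   19   19   20   20   38 1102  194   17   22
   50   15   13   46    0]
  long 61 mean [0.5339 0.2502 0.1714] circ [534.6 250.8] 11.0
  longtop 52 mean [0.5344 0.2509 0.173 ] circ [534.9 251. ] 10.8
  short 67 mean [0.5107 0.3354 0.1416] circ [511.6 337.7] 11.1
  racktop 1215 mean [0.5216 0.2943 0.1061] circ [523.5 295. ] 91.1
((523.1263427734375, 295.9498596191406), (71.65838623046875, 171.77122497558594), 16.128271102905273)
top eye [1342  786   23   19   15   20   25   30   68   39    0    0    3  122
  144   16    9    0    0]
  eye/rod 232 mean [ 0.5712 -0.2387  0.1396] circ [ 567.6 -231.3] 61.6
  posttop 25 mean [ 0.5843 -0.1836  0.157 ] circ [ 586.8 -184.1] 12.1
  beaker rim 107 mean [ 0.5701 -0.279   0.088 ] circ [ 566.1 -246.6] 63.7
```

View pics/c1.png

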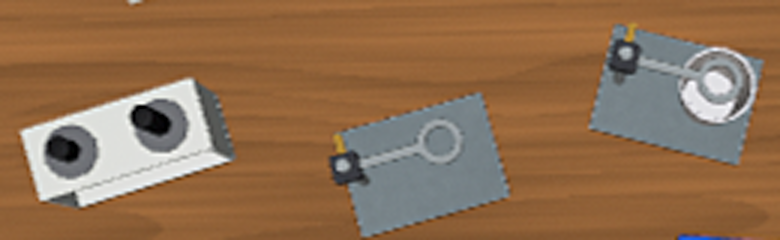

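The crop confirms that the right-hand grey stand, with the white cup under its ring, is the target. The rack matches its stated size and the probe spacing comes out at 89 mm. Next I fit the eye.

```bash
python3 - <<'E'
import numpy as np
from scipy.optimize import least_squares
allp=[]
def fit(p,lab):
    f=lambda c:(lambda r:np.maximum(r-.021,0)+np.maximum(.014-r,0))(np.hypot(*(p[:,:2]-c).T))
    s=least_squares(f,np.median(p[:,:2],0)); r=np.hypot(*(p[:,:2]-s.x).T)
    print(lab,len(p),s.x.round(4),'r',r.min().round(4),r.max().round(4),'z',np.median(p[:,2]).round(4)); return s.x
post=np.array([.586,-.184])
for n,(x0,y0,x1,y1) in(("scene",(160,165,220,225)),("top",(270,125,332,178))):
    w=np.load(n+"0.npz")["W"][y0:y1,x0:x1].reshape(-1,3);w=w[~np.isnan(w[:,0])]
    p=w[(w[:,2]>.134)&(w[:,2]<.146)&(np.hypot(*(w[:,:2]-post).T)>.071)]
    c=fit(p,n); allp.append(p); print(np.hypot(*(c-post)),np.degrees(np.arctan2(*(post-c)[::-1])))
    w=w[(w[:,2]>.07)&(w[:,2]<.096)]; w=w[np.hypot(*(w[:,:2]-c).T)<.045]; print('beaker',w[:,:2].min(0),w[:,:2].max(0))
fit(np.vstack(allp),'both')
E
python3 -m jog '[[0,0,10,50,20,80,0],[0,0,20,100,60,80,0],[0,0,30,150,110,80,0],[0,0,40,200,160,80,0],[0,0,50,240,210,80,0],[0,0,50,270,260,80,0],[0,0,50,290,320,80,0],[0,0,50,300,380,80,0]]' 20
```

```text
scene 144 [ 0.5626 -0.2726] r 0.0117 0.0221 z 0.1404
0.09168636566735704 75.1864087822748
beaker [ 0.529252   -0.31165567] [ 0.60107908 -0.23982202]
top 105 [ 0.5614 -0.2721] r 0.0133 0.0211 z 0.14
0.09151088555869835 74.37360435503744
beaker [ 0.5293883  -0.31001502] [ 0.59978228 -0.24058817]
both 249 [ 0.5622 -0.2724] r 0.0117 0.022 z 0.1403
t: 1.1
tcp_pos: [0.5125, -0.2874, 0.3009]
orientation: [0.824, 0.567, -0.0, -0.001]
wrist_force: [1.1, -1.1, 0.2]
width: 1.001
```

```bash
python3 -m jog '[[0,0,5,10,60,0,0],[0,0,10,20,120,0,0],[0,0,15,22,180,0,0],[0,0,20,22,240,0,0],[0,0,25,22,300,0,0],[0,0,30,22,360,0,0],[0,0,36,22,420,0,0],[0,0,36,22,470,0,0]]'
python3 - <<'E'
from h import *
from scipy.spatial.transform import Rotation as R
im,W,K=cap("wrist");save(im,"w1.png");s=robot.read_state();print(s["tcp_pos"],R.from_quat(s["orientation"]).as_matrix()[:,1:].round(3).tolist())
z=W[...,2]
for a,m in(("long",z>.163),("short",(z>.135)&(z<.155))):
    p=W[m&(W[...,0]<.65)&(W[...,0]>.45)&(W[...,1]>.2)&(W[...,1]<.37)]
    if len(p)>5:
        if a=="short": p=p[p[:,1]>.3]
        if len(p)>5: print(a,len(p),p.mean(0).round(4),p.min(0).round(4),p.max(0).round(4),cv2.minEnclosingCircle((p[:,:2]*1000).astype(np.float32)))
E
```

```text
t: 2.1
tcp_pos: [0.5339, 0.1849, 0.3007]
orientation: [0.607, 0.794, -0.001, -0.001]
wrist_force: [1.3, -0.9, 0.1]
width: 1.002
[0.5320674  0.19310038 0.30108618] [[0.963, -0.003], [0.271, 0.007], [-0.001, -1.0]]
long 55093 [0.5395 0.2145 0.4008] [0.4506 0.2    0.1634] [0.6087 0.261  0.4255] ((529.6763305664062, 221.71536254882812), 81.84081268310547)
short 431 [0.5126 0.3351 0.1458] [0.5021 0.3255 0.1351] [0.5233 0.3464 0.1486] ((512.6578979492188, 335.8869934082031), 10.905672073364258)
```

View pics/w1.png

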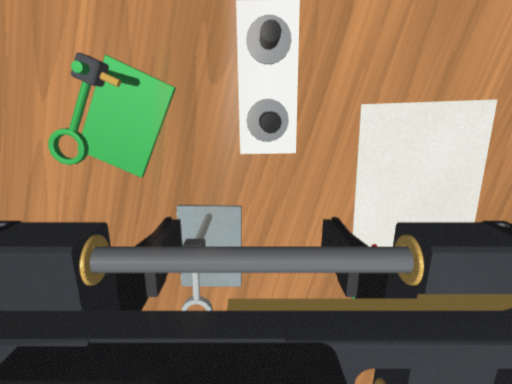

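The wrist view shows the long probe at (269,122), nearer than the short one at (270,32), with the jaw axis across the rack. I move over it and descend.

```bash
python3 - <<'E'
from h import *
im,W,K=cap("wrist");z=W[...,2];m=(z>.16)&(z<.18)&(abs(W[...,0]-.535)<.03)&(abs(W[...,1]-.25)<.03)
p=W[m];print(len(p),p.mean(0),cv2.minEnclosingCircle((p[:,:2]*1000).astype(np.float32)),robot.read_state()["tcp_pos"])
E
python3 -m jog '[[0,0,0,3,30,0,0],[0,0,0,3,58,0,0],[0,0,0,3,58,-50,0],[0,0,0,3,58,-90,0],[0,0,0,3,58,-90,0],[0,0,0,3,58,-90,0],[0,0,0,3,58,-90,0],[0,0,0,3,58,-90,0]]'
```

```text
368 [0.5354773  0.25067981 0.17424504] ((535.8516235351562, 250.4466094970703), 10.971105575561523) [0.53235446 0.18975263 0.30095852]
t: 3.2
tcp_pos: [0.536, 0.2481, 0.2124]
orientation: [0.604, 0.797, 0.002, -0.002]
wrist_force: [-0.2, 0.3, 0.3]
width: 1.001
```

```bash
python3 -m jog '[[0,0,0,0,2.5,-30,0],[0,0,0,0,2.5,-60,0],[0,0,0,0,2.5,-90,0],[0,0,0,0,2.5,-90,0],[0,0,0,0,2.5,-90,0],[0,0,0,0,2.5,-90,0],[0,0,0,0,2.5,-90,0],[0,0,0,0,2.5,-90,0]]'; python3 -m jog '[[0,0,0,0,0,0,0.4],[0,0,0,0,0,0,0.6],[0,0,0,0,0,0,0.8],[0,0,0,0,0,0,1],[0,0,0,0,0,0,1],[0,0,0,0,0,0,1],[0,0,0,0,0,0,1],[0,0,0,0,0,0,1]]' 25
```

```text
t: 4.2
tcp_pos: [0.5363, 0.2506, 0.123]
orientation: [0.604, 0.797, 0.002, -0.002]
wrist_force: [-0.2, -0.4, 0.8]
width: 1.0
t: 5.2
tcp_pos: [0.5362, 0.2506, 0.1229]
orientation: [0.604, 0.797, 0.002, -0.002]
wrist_force: [-1.1, 0.3, 0.0]
width: 0.247
```

Gripped at 21.5 mm, which agrees with the 22 mm handle. Lifting straight up.

```bash
python3 -m jog '[[0,0,0,0,0,10,1],[0,0,0,0,0,35,1],[0,0,0,0,0,65,1],[0,0,0,0,0,100,1],[0,0,0,0,0,140,1],[0,0,0,0,0,175,1],[0,0,0,0,0,190,1],[0,0,0,0,0,190,1]]'
python3 - <<'E'
from h import *
im,W,K=cap("scene");save(im[150:340,250:500].repeat(3,0).repeat(3,1),"s1.png");s=robot.read_state();print(s["tcp_pos"],s["wrist_force"],s["width"])
E
```

```text
t: 6.2
tcp_pos: [0.5363, 0.2508, 0.3135]
orientation: [0.604, 0.797, 0.002, -0.001]
wrist_force: [-0.2, -0.8, -1.8]
width: 0.246
[0.53585588 0.25029464 0.3121719 ] [-0.75669305  0.34723213 -0.81733071] 0.2467438420777696
```

View pics/s1.png

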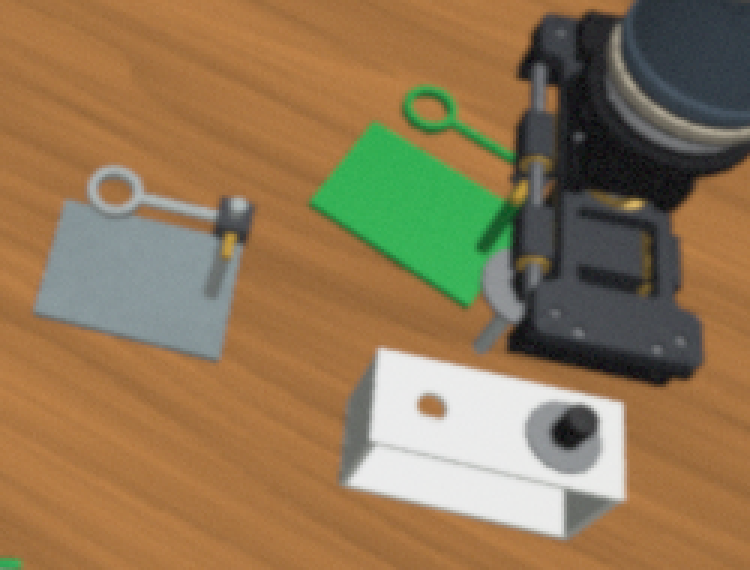

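The long probe is in the gripper with its collar and stem visible at (500,300). The hole is empty and the short probe has not moved. Carrying it to the eye.

```bash
python3 -m jog '[[0,0,-3,10,-30,0,1],[0,0,-8,20,-80,0,1],[0,0,-14,26,-140,0,1],[0,0,-20,26,-200,0,1],[0,0,-26,26,-255,0,1],[0,0,-30,26,-305,0,1],[0,0,-30,26,-340,0,1],[0,0,-30,26,-360,0,1]]'; python3 -m jog '[[0,0,0,0,-25,0,1],[0,0,0,0,-60,0,1],[0,0,0,0,-100,0,1],[0,0,0,0,-130,0,1],[0,0,0,0,-150,0,1],[0,0,0,0,-158,0,1],[0,0,0,0,-158,0,1],[0,0,0,0,-158,0,1]]'
python3 - <<'E'
from h import *
for n in("scene","top","wrist"):
    im,W,K=cap(n);save(im,n+"2.png"); np.savez(n+"2.npz",im=im,W=W,T=K["world_from_camera"],M=K["camera_matrix"])
s=robot.read_state();print(s["tcp_pos"],s["orientation"])
a=cv2.imread("pics/scene2.png")[100:260,100:300];b=cv2.imread("pics/wrist2.png")
cv2.imwrite("pics/m2.png",np.hstack([cv2.resize(a,(400,320)),cv2.resize(b,(400,320))]))
E
```

```text
t: 7.25
tcp_pos: [0.5608, -0.112, 0.3102]
orientation: [0.79, 0.612, 0.0, -0.003]
wrist_force: [0.1, 0.6, -1.3]
width: 0.246
t: 8.25
tcp_pos: [0.5612, -0.2683, 0.3103]
orientation: [0.79, 0.613, 0.001, -0.003]
wrist_force: [-0.5, 0.4, 0.1]
width: 0.244
[ 0.5610433  -0.26896028  0.31040536] [ 7.89985347e-01  6.13120042e-01  6.42570673e-04 -2.55962227e-03]
```

View pics/m2.png

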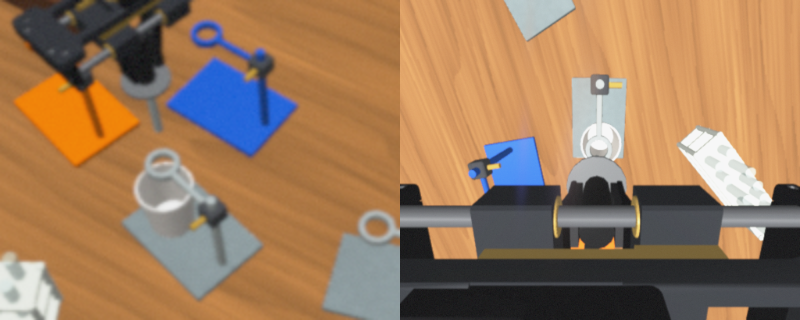

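The probe hangs upright above the correct eye; the stem is at (155,115) in the left crop and the ring below it at (162,162). I measure the stem axis relative to the ring.

Run:
```python
import numpy as np
from scipy.optimize import least_squares
D=np.load("scene2.npz");W=D["W"];T=D["T"]
m=(abs(W[...,0]-.561)<.03)&(abs(W[...,1]+.27)<.03)
p=W[m&(W[...,2]>.205)&(W[...,2]<.285)]
print(len(p),p.min(0),p.max(0))
# line x=a+b(z-.25): cylinder radius 5 mm, robust
f=lambda q:np.hypot(p[:,0]-q[0]-q[2]*(p[:,2]-.25),p[:,1]-q[1]-q[3]*(p[:,2]-.25))-.005
for st in ((.561,-.27),(.556,-.275)):
    s=least_squares(f,[*st,0,0],loss="soft_l1",f_scale=.001);print('stem',s.x.round(4),np.median(abs(s.fun)), 'tip xy',s.x[:2]-s.x[2:]*.04)
q=W[m&(W[...,2]>.285)&(W[...,2]<.305)];print('collar',len(q),q.min(0),q.max(0))
D=np.load("wrist2.npz");W=D["W"]
r=np.hypot(W[...,0]-.562,W[...,1]+.2724)
p=W[(r<.03)&(W[...,2]>.134)&(W[...,2]<.146)&(np.hypot(W[...,0]-.586,W[...,1]+.184)>.071)]
f=lambda c:(lambda r:np.maximum(r-.021,0)+np.maximum(.014-r,0))(np.hypot(*(p[:,:2]-c).T))
if len(p)>9:print('eye wrist',len(p),least_squares(f,[.562,-.2724]).x,p.min(0),p.max(0))
```

```text
76 [ 0.55792701 -0.27026525  0.21022527] [ 0.567523   -0.26033668  0.26868903]
stem [ 0.561  -0.2665  0.0161  0.0129] 0.0004853009311169337 tip xy [ 0.56032404 -0.26705907]
stem [ 0.561  -0.2665  0.0161  0.0129] 0.0004853009411075991 tip xy [ 0.56032404 -0.26705907]
collar 247 [ 0.53848114 -0.29091903  0.29240944] [ 0.58738437 -0.24058487  0.30472601]
eye wrist 404 [ 0.56319705 -0.27385092] [ 0.542394   -0.29014719  0.13425556] [ 0.58355961 -0.25272442  0.14358935]
```

```bash
python3 -m jog '[[0,0,0,2,-5,0,1],[0,0,0,2,-5,0,1],[0,0,0,2,-5,-15,1],[0,0,0,2,-5,-30,1],[0,0,0,2,-5,-45,1],[0,0,0,2,-5,-55,1],[0,0,0,2,-5,-55,1],[0,0,0,2,-5,-55,1]]'
python3 - <<'E'
from h import *
from scipy.optimize import least_squares
im,W,K=cap("scene");s=robot.read_state();print(s["tcp_pos"])
m=(abs(W[...,0]-.561)<.03)&(abs(W[...,1]+.27)<.03);t=s["tcp_pos"][2]
p=W[m&(W[...,2]>.155)&(W[...,2]<t-.022)]
f=lambda q:np.hypot(p[:,0]-q[0]-q[2]*(p[:,2]-.15),p[:,1]-q[1]-q[3]*(p[:,2]-.15))-.005
s=least_squares(f,[.561,-.27,0,0],loss="soft_l1",f_scale=.001);print(len(p),'stem',s.x.round(4))
save(cv2.resize(im[110:250,110:290],None,fx=3,fy=3,interpolation=2),"s3.png")
E
```

```text
t: 9.4
tcp_pos: [0.5634, -0.274, 0.2558]
orientation: [0.79, 0.613, 0.001, -0.002]
wrist_force: [-0.3, 0.3, -1.1]
width: 0.25
[ 0.56347569 -0.27402873  0.2560656 ]
65 stem [ 0.5629 -0.2727 -0.001   0.008 ]
```

View pics/s3.png

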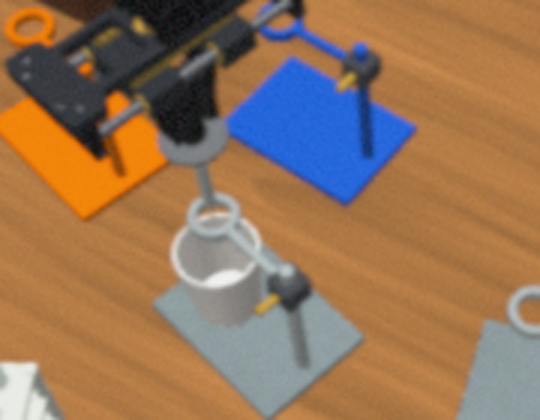

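The stem points into the ring at (213,215) and is within 1 mm of its centre. Lowering in two stages.

```bash
python3 -m jog '[[0,0,0,0,0,-10,1],[0,0,0,0,0,-22,1],[0,0,0,0,0,-36,1],[0,0,0,0,0,-50,1],[0,0,0,0,0,-64,1],[0,0,0,0,0,-78,1],[0,0,0,0,0,-90,1],[0,0,0,0,0,-92,1]]'; python3 -m jog '[[0,0,0,0,0,-1,1],[0,0,0,0,0,-2,1],[0,0,0,0,0,-3,1],[0,0,0,0,0,-4,1],[0,0,0,0,0,-5,1],[0,0,0,0,0,-5,1],[0,0,0,0,0,-5,1],[0,0,0,0,0,-5,1]]'
```

```text
t: 10.45
tcp_pos: [0.5629, -0.2738, 0.1629]
orientation: [0.79, 0.613, 0.001, -0.003]
wrist_force: [0.7, 0.0, -0.4]
width: 0.243
t: 11.45
tcp_pos: [0.563, -0.2739, 0.158]
orientation: [0.79, 0.613, 0.001, -0.003]
wrist_force: [0.3, -0.1, 0.5]
width: 0.249
```

```bash
python3 -m jog '[[0,0,0,0,0,-0.5,1],[0,0,0,0,0,-0.5,1],[0,0,0,0,0,-1,1],[0,0,0,0,0,-1,1],[0,0,0,0,0,-1.5,1],[0,0,0,0,0,-1.5,1],[0,0,0,0,0,-1.5,1],[0,0,0,0,0,-1.5,1]]'
python3 -m jog '[[0,0,0,0,0,-0.3,1],[0,0,0,0,0,-0.5,1],[0,0,0,0,0,-0.8,1],[0,0,0,0,0,-1,1],[0,0,0,0,0,-1,1],[0,0,0,0,0,-1,1],[0,0,0,0,0,-1,1],[0,0,0,0,0,-1,1]]'
```

```text
t: 12.45
tcp_pos: [0.563, -0.2739, 0.1579]
orientation: [0.79, 0.613, 0.0, -0.002]
wrist_force: [-3.9, 1.9, 9.3]
width: 0.245
t: 13.45
tcp_pos: [0.563, -0.2739, 0.1579]
orientation: [0.79, 0.613, 0.0, -0.002]
wrist_force: [-3.9, 1.2, 8.6]
width: 0.247
```

Contact at TCP z 0.158 (0.157 expected), with 9 N upward: the collar is seated. Releasing gently.

```bash
python3 -m jog '[[0,0,0,0,0,0,0.7],[0,0,0,0,0,0,0.65],[0,0,0,0,0,0,0.6],[0,0,0,0,0,0,0.5],[0,0,0,0,0,0,0.4],[0,0,0,0,0,0,0.3],[0,0,0,0,0,0,0.3],[0,0,0,0,0,0,0.3]]'; python3 -m jog '[[0,0,0,0,0,10,0.3],[0,0,0,0,0,30,0.3],[0,0,0,0,0,60,0.3],[0,0,0,0,0,100,0.3],[0,0,0,-40,0,120,0.3],[0,0,0,-80,-40,120,0.3],[0,0,0,-110,-90,120,0.3],[0,0,0,-110,-140,120,0.3]]'
python3 - <<'E'
from h import *
O=[]
for n in("scene","top"):
    im,W,K=cap(n);z=W[...,2]
    p=W[(abs(W[...,0]-.5625)<.04)&(abs(W[...,1]+.2726)<.04)&(z>.15)&(z<.23)]
    if len(p):
        t=p[p[:,2]>.2];b=p[(p[:,2]>.15)&(p[:,2]<.195)]
        print(n,len(p),'top',t.mean(0).round(4) if len(t) else 0,cv2.minEnclosingCircle((t[:,:2]*1000).astype(np.float32)) if len(t) else 0,'side',b.mean(0).round(4))
    q=W[(abs(W[...,0]-.5625)<.06)&(abs(W[...,1]+.2726)<.06)&(z>.139)&(z<.149)&(np.hypot(W[...,0]-.5625,W[...,1]+.2726)<.03)];print(' collar z',np.median(q[:,2]),q.min(0),q.max(0))
    p=W[(abs(W[...,0]-.512)<.03)&(abs(W[...,1]-.337)<.03)&(z>.135)&(z<.155)];print(' short',cv2.minEnclosingCircle((p[:,:2]*1000).astype(np.float32)))
    O.append(cv2.resize(im[120:260,130:270] if n=="scene" else im[100:200,260:360],(400,400)))
save(np.hstack(O),"f.png")
E
```

```text
t: 14.45
tcp_pos: [0.563, -0.2739, 0.1579]
orientation: [0.79, 0.613, 0.0, -0.002]
wrist_force: [-0.4, -0.1, -0.4]
width: 0.695
t: 15.45
tcp_pos: [0.4506, -0.4161, 0.2797]
orientation: [0.791, 0.612, -0.0, -0.001]
wrist_force: [1.1, 0.0, -0.6]
width: 0.695
scene 203 top [ 0.5647 -0.2697  0.2072] ((563.8504638671875, -270.8545227050781), 11.256958961486816) side [ 0.5682 -0.266   0.1723]
 collar z 0.14489211681760572 [ 0.53685323 -0.29680268  0.13923141] [ 0.58896198 -0.24488618  0.14879426]
 short ((512.8456420898438, 337.20635986328125), 11.713571548461914)
top 88 top [ 0.5616 -0.2713  0.2076] ((562.0084838867188, -271.5628662109375), 10.836251258850098) side [ 0.5549 -0.2671  0.1727]
 collar z 0.1440337091176891 [ 0.53706077 -0.29645475  0.13900766] [ 0.58741838 -0.24472194  0.14896464]
 short ((511.7940368652344, 336.862548828125), 11.462071418762207)
```

View pics/f.png

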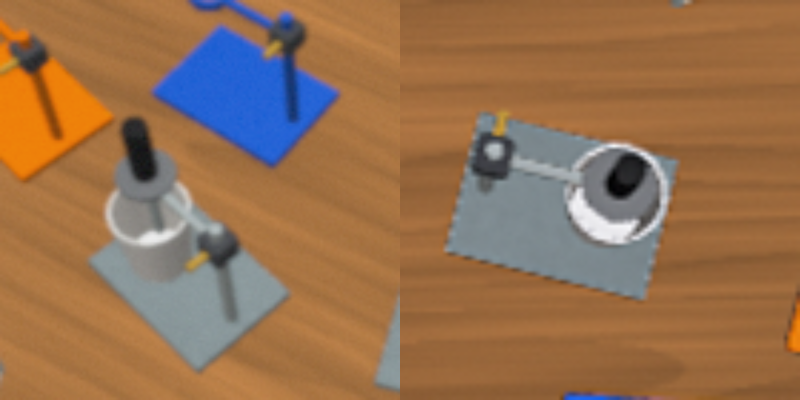

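The probe is seated: the collar covers the eye at (145,175) in the left crop, the handle is upright, and the stem goes down into the beaker. The collar top reads 0.144 m and the handle top 0.208 m, as they should when seated. The gripper is clear.

```bash
python3 -m jog '[[0,0,0,0,0,0,0.3],[0,0,0,0,0,0,0.3],[0,0,0,0,0,0,0.3],[0,0,0,0,0,0,0.3],[0,0,0,0,0,0,0.3],[0,0,0,0,0,0,0.3],[0,0,0,0,0,0,0.3],[0,0,0,0,0,0,0.3]]'; python3 -c "from station import robot;print(robot.job_done())"
```

```text
t: 16.55
tcp_pos: [0.4501, -0.4208, 0.2782]
orientation: [0.793, 0.609, -0.001, -0.001]
wrist_force: [0.4, -0.1, 0.9]
width: 0.699
the job is handed in; nothing more can be done
None
```

The long probe now hangs upright in the eye over the beaker with its collar resting on the eye. I handed the job in at about 16.6 s; it reports no verdict.

I lifted the probe straight out of the rack and lowered it through the eye until about 9 N of contact force showed the collar was seated. I then opened the fingers and backed the arm away.

- **Height:** the collar top measured 0.144–0.145 m and the handle top about 0.208 m, both as expected for a seated probe.
- **Centring:** the handle top was within about 2 mm of the eye's axis. The scene and top cameras differed by about 2 mm, which is within calibration.
- **Short probe and beaker:** the short probe moved less than 1 mm. The beaker looked unmoved in the last pictures, but I did not re-measure its position after the placing.

No check failed.

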